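# Index the tea turntable so that the jug stands under the tap

### The job

On the tea counter's turntable the steel jug stands one stop away from the water tap. Draw the spring pin and park it with a quarter turn of its wing knob, turn the turntable by one stop so that the jug comes under the spout, then turn the knob back so that the pin drops fully home in the next hole. Leave the jug and the bowls standing on the turntable all the while.

Things in the scene. Friction and masses are not known exactly. Their poses are not given: they have to be found in the camera images.
- stand: Fixed base of the turntable, with tap and pin bracket. Origin: on the counter, on the turntable's axis; z up. Its y axis points to the tap: a steel column 225 mm from the axis, its gooseneck reaching back over the disc, pipe top 186 mm high. The pin stands at x 77.5, y -134 mm (155 mm from the axis); its bracket's post is 50 mm farther out.
- platter (a joint): Angle of the turntable, rad, positive counter-clockwise from above, 0 at the start, unlimited; one stop is 1.047. Stays where it is left (friction 0.08 N m); heavy (moment of inertia about 0.035 kg m2), so it can lag or overrun a soft or quick grip by up to 0.1: hold firmly, check and correct. With the pin in a hole it has about 0.02 of play either way.
- handle (a point): Centre of the black crossbar on top of the turntable's central post, on the axis, 183 mm above the counter; bar 60 mm long (the point's x axis), 14 mm wide (its y axis), 22 mm high, turning with the turntable. Take it from above across its width.
- pin (a joint): How far the index pin is drawn up, m. 0: home, 10 mm deep in a hole; 0.009: its round tip (10 mm dia.) rides on the disc between holes; 0.013: parked; 0.020: upper end. A spring pushes it down, 7 N at 0, 11 N at the top. It finds a hole that is within about 4 mm (0.025 rad of the turntable); else it rides on the disc and snaps in when the turntable is turned on.
- knob (a joint): Angle of the wing knob on the pin, rad, positive counter-clockwise from above, -1.75 to 1.75. Near 0 (within 0.3) its crossbar lies in a slot and the pin can go down. Drawn up 15 mm or more it can be turned either way; let go at 1.57 or -1.57 the crossbar rests on the slot's cheeks and the pin stays parked. Turned back to 0 the pin drops by its spring.
- wing (a point): Centre of the black wing of the knob on the pin: 46 mm long (point x axis; along the stand's x axis when the knob reads 0), 12 mm wide (y axis), 24 mm high. 148 mm above the counter with the pin home; it rises and turns with the knob. The bracket's head below it, 26 mm wide, ends at 120 mm height. Take it from above across its width.
- jug_mid (a point): Centre, half-way up, of the steel jug: an open straight-sided can of 72 mm diameter and 95 mm height, with one loop handle; loose, standing on a station next to the tap's station, on either side. The only tall thing on the turntable.
- spout (a point): Mouth of the tap's spout, over one station, 144 mm above the counter (9 mm above the jug's rim). The jug belongs with its centre straight below it.
- hub (a point): Centre of the turntable's top, 40 mm above the counter: a metal disc of 364 mm diameter with six through holes (16 mm along the circle, 17 mm radially) every 60 deg at radius 155 mm and, half-way between them, six stations with dark rubber pads at radius 105 mm. Whenever a hole is under the pin, a station is under the spout.
- bowl_a_mid (a point): Centre, half-way up, of a ceramic tea bowl of 84 mm diameter and 45 mm height standing loose on the other station next to the tap's station.
- bowl_b_mid (a point): Centre, half-way up, of a ceramic tea bowl of 84 mm diameter and 45 mm height standing loose on the station under the tap at the start.
- bowl_c_mid (a point): Centre, half-way up, of a ceramic tea bowl of 84 mm diameter and 45 mm height standing loose on the station opposite the tap.
Things that resemble listed ones, but are neither listed nor needed, are in the scene too. What is shaped like the part that bears bowl_a_mid but red is not meant.

How it is judged (in metres and radians):
On the way, in this order (a step that is already met when the one before it is completed fails the run):
1. the pin is drawn clear of its hole (12 mm or more) (value of joint pin above 0.012 m), for 0.1 s.
2. the turntable is on its way, more than 0.5 rad from where it stood ((value of joint platter between 0.5 and 1.5 rad or value of joint platter between -1.5 and -0.5 rad)), for 0.1 s.
At the end, for the whole second after the job is handed in: Turntable at rest one stop (1.047 rad, within 0.067) from its start; pin home to within 4 mm; jug centre within 25 mm (level) of the spout; jug and three bowls upright (0.2 rad) on the turntable, within 160 mm of its axis ((value of joint platter between 0.98 and 1.115 rad or value of joint platter between -1.115 and -0.98 rad) and value of joint pin below 0.004 m and horizontal distance between jug_mid and spout below 0.025 m and velocity of joint platter between -0.05 and 0.05 rad/s and angle between each of jug_mid, bowl_a_mid, bowl_b_mid, bowl_c_mid's own z axis and vertical below 0.2 rad and horizontal distance between each of jug_mid, bowl_a_mid, bowl_b_mid, bowl_c_mid and hub below 0.16 m and z of jug_mid in the frame of stand below 0.1 m); the robot touches nothing.
It fails at once if the jug or a bowl on the turntable is tipped by more than 0.5 rad (angle between any of jug_mid, bowl_a_mid, bowl_b_mid, bowl_c_mid's own z axis and vertical above 0.5 rad).
It fails at once if the jug or a bowl is lifted 30 mm off the turntable or falls from it (z of jug_mid in the frame of stand above 0.1175 m or z of any of bowl_a_mid, bowl_b_mid, bowl_c_mid in the frame of stand above 0.0925 m or z of any of jug_mid, bowl_a_mid, bowl_b_mid, bowl_c_mid in the frame of stand below 0.03 m).
It also fails if it takes over 61 s, if anything falls off the work surface, if the arm or the gripper's body presses on something with over 40 N, if the wrist force passes 120 N, or if a joint passes its speed limit or range.

### The arm

A 6-joint arm with a two-finger parallel gripper is mounted at the origin on the work surface. World frame = base frame: x ahead of the robot, y to its left, z up, the work surface at z = 0. Lengths are in m, angles in degrees, forces in N, time in s.
With the tool pointing down it reaches from about 0.35 to 0.875 m from the base axis. Payload 4.2 kg.
Tool frame: the origin (TCP) lies on the centre line of the jaws, within the pads' length; the fingertips stand 19 mm ahead of it and the grasp point (between the pads) is the TCP; x points along the fingers, y is the direction in which the jaws open and shut, and the axes are right-handed (so a half turn about x gives the same grasp; the last joint's range is limited). The gripper opens to 87 mm and grips with 3 to 60 N. Pads are 19 mm wide; open, the fingers measure 117 mm over their backs; the gripper's body (75 mm by 190 mm) begins 51 mm behind the grasp point.
Start: joints at [-59.095, 22.042, 0.453, 0, -68.411, -14.817], TCP at [0.173, -0.6, 0.242] pointing down, gripper open.
Joint ranges: [-179.83, 179.83], [-69.29, 118.12], [-61.27, 80.66], [-181.25, 117.63], [-171.15, -9.14], [-177.46, 177.46]. Speed limits (degrees/s): [159.86, 159.86, 180, 180, 180, 180].

### API

Orientations are given as a 3x3 rotation matrix whose columns are the frame's x, y, z axes.
In Python, from station import r, viewer, job, spotter gives the robot as it stands.
- The arm moves only by the tool play_rows, never from a script. Its argument "commands" is a list of rows, each an object of numbers: "fingers": the gripper command: -1 is fully open, 1 is shut, values between are in proportion; "tx", "ty", "tz": the shift along the tool's x, y, z normalised to -1 to 1, where 1 is 750 mm; "ax", "ay", "az": the turn, a rotation vector about the tool's x, y, z normalised to -1 to 1, where 1 is pi rad. In form: [{"fingers": .., "tx": .., "ty": .., "tz": .., "ax": .., "ay": .., "az": ..}, ...]. A call has 1 to 5 rows; each row is the pose to reach, as a shift and turn from the pose commanded when the call began, along the tool's axes at that moment, turning the shorter way round; what a row does not reach only later rows make up. A row lasts 1/12 s, in which the tool goes at most 41.7 mm and 7.16 degrees, less where a joint would pass 70% of its speed; a pose out of reach is approached as far as the arm can. A call with a number of a shift or a turn outside -1 to 1 is refused whole. A call with a gripper value outside its range is refused whole. The fingers move at their own pace and stop on an object; the grip force is fixed at half the most. Time passes only in rows, so rows that repeat a pose let the fingers close. It gives the time, the measured TCP pose, the force and the opening at its end, in the units of the state.
- r.sense(): the state, without advancing time (a new reading comes with each control period).
- viewer.capture(name): name is "scene" or "side" or "wrist"; returns a dict with "image" (400x640x3 uint8, red, green, blue), "fx", "fy", "cx", "cy" (pixels), "R" (3x3) and "t" (3): a world point X has camera coordinates R X + t; the wrist camera has in their place "mount" (4x4, takes a point from camera to tool coordinates, whose origin is the TCP and whose axes are the tool frame's). Camera axes: x right, y down, z forward; pixel columns grow to the right and rows downward; lengths in m; the calibration is good to about 2 mm. A picture is of the moment at which its call begins: read the wrist's pose just before it. There is no depth.
- job.finish_job(): hands the job in, once; it reports no verdict.
Trained networks look in a picture, given as the dict that the camera call returned (one of the last four; its "shot" number tells which), for a name from the list of things; names that differ only in an ending like _2 or _b are one class to them, and where a whole thing is asked for, a point or a joint stands for the part that bears it (a point fixed in the world has none). Each returns a list of dicts, best first, with "score" (0 to 1); they miss things now and then, are a little off and sometimes report something else, mostly with a low value. They report only what shows in the picture. A call takes as long as a camera call. They do not tell look-alikes from the thing itself.
- spotter.find_in(name, picture): "uv" ([column, row] in pixels, amid what is visible of it).
- spotter.silhouettes(name, picture): "region" (400x640 bool, what is visible of it) and "uv" ([column, row] in pixels, amid what is visible of it).
The state is a dict: "time_s": time; "joints": joint angles; "joint_velocities": joint speeds; "effort": joint torques, N m; "tcp_pos": TCP position; "ee_rot": TCP orientation; "wrist_force": force on the tool from outside, world axes, zero at the start; "moment": the same for the moment, N m; "gripper_width": opening from 0.0 (shut) to 1.0 (fully open).
Only numpy, scipy, OpenCV 4.12 (cv2) and the standard library are available. Lean on these libraries where they do the work, as an engineer would, in place of code of your own. Each camera call takes 0.05 s, during which the arm holds its last target. There are 200 camera calls.

## Working session

There is one attempt and no reset: what is moved stays moved. The work goes in short steps, Python scripts to look and compute and a tool call to move; the robot and the scene stay as the last step left them, time stands still between calls to the robot, and variables do not carry over. Pictures are saved under pics/ and viewed, about 8 in all and at most 12, crops included, and the job is handed in when it is done.

Besides the shell and the picture viewer there is one more tool, called after "Emit:" as name(argument=value, ...), one argument or row to a line, values as JSON. play_rows: Moves the arm, as the interface text tells. Its arguments: {"type":"object","properties":{"commands":{"type":"array"}},"required":["commands"]}

```bash
ls; mkdir -p pics; cat > h.py <<'E'
import numpy as np, cv2
from station import r, viewer, job, spotter
def save(c,n): cv2.imwrite('pics/'+n+'.png', c['image'][:,:,::-1])
def pix(c,X):
    p=np.asarray(c['R'])@np.asarray(X)+np.asarray(c['t']); return np.array([c['fx']*p[0]/p[2]+c['cx'],c['fy']*p[1]/p[2]+c['cy']])
def ray(c,uv,z):
    R=np.asarray(c['R']);t=np.asarray(c['t']);o=-R.T@t
    d=R.T@np.array([(uv[0]-c['cx'])/c['fx'],(uv[1]-c['cy'])/c['fy'],1]); return o+d*(z-o[2])/d[2]
def wrist():
    s=r.sense(); c=viewer.capture('wrist'); M=np.asarray(c['mount'])
    T=np.eye(4);T[:3,:3]=s['ee_rot'];T[:3,3]=s['tcp_pos'];W=np.linalg.inv(T@M)
    c['R']=W[:3,:3];c['t']=W[:3,3]; return c
E
cat > a.py <<'E'
from h import *
s=r.sense();print(s['time_s'],s['tcp_pos'],s['ee_rot'],s['gripper_width'])
a=viewer.capture('scene');b=viewer.capture('side');save(a,'scene');save(b,'side')
cv2.imwrite('pics/both.png',cv2.resize(np.vstack([a['image'],b['image']])[:,:,::-1],(480,600)))
Z=dict(handle=.183,wing=.148,jug_mid=.0875,hub=.04,bowl_a_mid=.0625,stand=.0)
for c in(a,b):
  R=np.asarray(c['R']);print('cam',-R.T@np.asarray(c['t']))
  for n,z in Z.items():
    for f in spotter.find_in(n,c)[:5]: print(n,round(f['score'],2),np.round(f['uv']),np.round(ray(c,f['uv'],z),3))
E
python3 a.py
```

```text
pics
0.0 [ 0.1730412  -0.59995911  0.24045151] [[-7.00322136e-04 -2.76929240e-01  9.60890059e-01]
 [ 2.11432473e-03  9.60887737e-01  2.76930112e-01]
 [-9.99997520e-01  2.22557390e-03 -8.74126129e-05]] 0.9983878756867582
cam [ 0.77189917 -0.46155711  0.55342131]
handle 0.77 [345. 283.] [ 0.621 -0.124  0.183]
wing 0.92 [333. 270.] [ 0.578 -0.075  0.148]
jug_mid 0.57 [392. 243.] [0.613 0.104 0.088]
jug_mid 0.21 [336. 272.] [ 0.556 -0.021  0.087]
hub 0.89 [336. 277.] [0.54  0.013 0.04 ]
bowl_a_mid 0.93 [293. 169.] [0.261 0.294 0.062]
bowl_a_mid 0.81 [339. 180.] [0.393 0.306 0.062]
bowl_a_mid 0.74 [316. 216.] [0.425 0.137 0.062]
stand 0.62 [338. 282.] [0.534 0.039 0.   ]
stand 0.25 [344. 284.] [0.546 0.041 0.   ]
cam [0.10980715 0.59249137 0.73475751]
handle 0.97 [310. 210.] [0.418 0.181 0.183]
wing 0.54 [315. 136.] [ 0.579 -0.071  0.148]
jug_mid 0.8 [263. 183.] [0.623 0.1   0.088]
hub 0.6 [300. 223.] [0.493 0.124 0.04 ]
bowl_a_mid 0.78 [285. 320.] [0.359 0.354 0.062]
bowl_a_mid 0.76 [348. 348.] [0.23  0.333 0.062]
bowl_a_mid 0.62 [322. 223.] [0.437 0.11  0.062]
stand 0.78 [303. 219.] [0.516 0.081 0.   ]
```

View pics/scene.png

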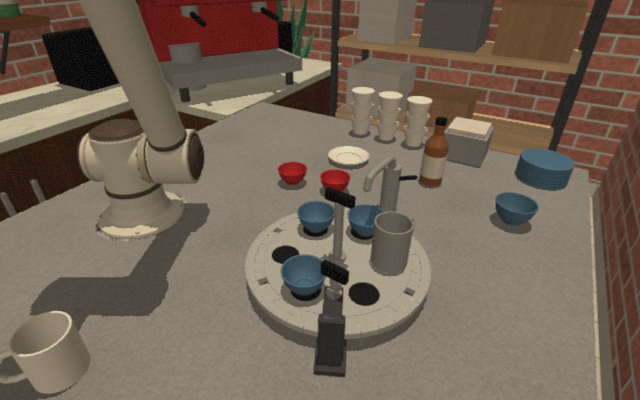

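View pics/side.png

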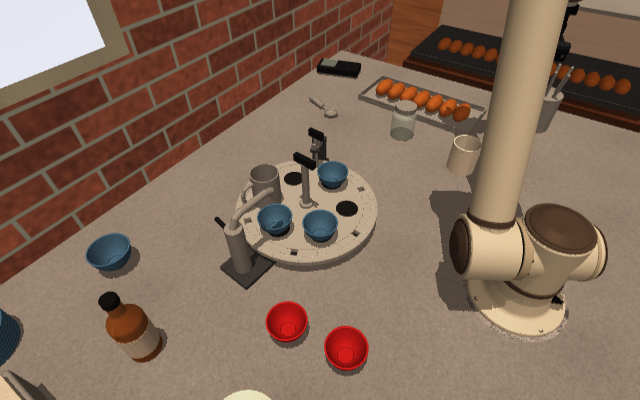

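```bash
cat > b.py <<'E'
from h import *
a=viewer.capture('scene');b=viewer.capture('side')
f=lambda c,uv,z:np.round(ray(c,uv,z),3)
print('handle',f(a,(340,197),.183),f(b,(304,160),.183)); print('wing',f(a,(334,271),.148),f(b,(317,134),.148))
h=f(a,(340,197),.183)[:2]*.5+f(b,(304,160),.183)[:2]*.5;w=f(a,(334,271),.148)[:2]*.5+f(b,(317,134),.148)[:2]*.5
d=w-h;yaw=np.degrees(np.arctan2(d[1],d[0]))+60;print(h,w,np.hypot(*d),'yaw',yaw)
y=np.radians(yaw);Y=np.array([-np.sin(y),np.cos(y)]);print('tap',h+.225*Y,'spout',h+.105*Y)
print('tappix',pix(a,[*(h+.225*Y),.0]),pix(b,[*(h+.225*Y),0]))
for c in(a,b):
  for n,z in(('jug_mid',.0875),('bowl_a_mid',.0625)):
   for q in spotter.find_in(n,c)[:6]:
    e=ray(c,q['uv'],z)[:2]-h;print(n,q['uv'],np.hypot(*e),(np.degrees(np.arctan2(e[1],e[0]))-yaw))
  for n in('handle','wing'):
   for q in spotter.silhouettes(n,c)[:2]:
    ys,xs=np.nonzero(q['region']);print(n,q['score'],q['uv'],xs.min(),xs.max(),ys.min(),ys.max())
E
python3 b.py
python3 - <<'E'
import cv2,numpy as np
a=cv2.imread('pics/scene.png')[150:320,250:430];b=cv2.imread('pics/side.png')[110:280,220:400]
cv2.imwrite('pics/c1.png',cv2.resize(np.hstack([a,b]),(800,378),interpolation=cv2.INTER_CUBIC))
E
```

```text
handle [0.517 0.064 0.183] [0.519 0.059 0.183]
wing [ 0.581 -0.077  0.148] [ 0.58  -0.081  0.148]
[0.518  0.0615] [ 0.5805 -0.079 ] 0.15377418508969573 yaw -6.0185952851010995
tap [0.54159153 0.28525978] spout [0.52900938 0.16592123]
tappix [387.34390257 220.87554653] [242.96503628 268.75929335]
jug_mid [393.9, 241.0] 0.10749080011562012 33.7875020994619
bowl_a_mid [320.6, 218.8] 0.10737967072515883 143.88059644927563
bowl_a_mid [292.2, 169.1] 0.3482283251411871 144.16163591613966
bowl_a_mid [337.2, 180.8] 0.2694288194877288 123.77888073894152
handle 0.62 [348.7, 278.8] 245 430 187 338
wing 0.55 [334.4, 270.7] 321 348 261 284
jug_mid [264.2, 183.1] 0.10923752371865311 25.455882522697667
bowl_a_mid [347.5, 347.6] 0.3953543166365678 142.64091412854148
bowl_a_mid [318.7, 221.5] 0.08765035717416525 152.20418404701235
bowl_a_mid [285.4, 323.7] 0.34073751291793986 125.01594497169597
handle 0.96 [308.7, 211.5] 236 376 152 264
wing 0.68 [315.9, 137.6] 308 323 128 142
```

View pics/c1.png

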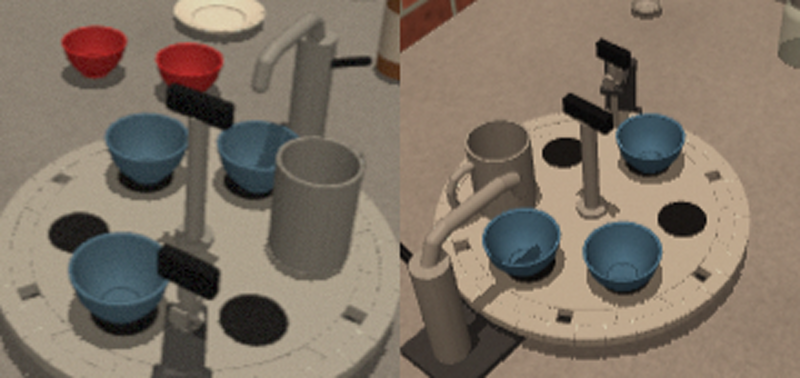

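Emit:
play_rows(
  commands=[
    {"fingers": -1, "tx": -0.04, "ty": 0.155, "tz": 0.2145, "ax": 0.122, "ay": 0, "az": 0},
    {"fingers": -1, "tx": -0.04, "ty": 0.155, "tz": 0.2145, "ax": 0.122, "ay": 0, "az": 0},
    {"fingers": -1, "tx": -0.04, "ty": 0.155, "tz": 0.2145, "ax": 0.122, "ay": 0, "az": 0},
    {"fingers": -1, "tx": -0.04, "ty": 0.155, "tz": 0.2145, "ax": 0.122, "ay": 0, "az": 0},
    {"fingers": -1, "tx": -0.04, "ty": 0.155, "tz": 0.2145, "ax": 0.122, "ay": 0, "az": 0},
  ],
)

```text
time_s: 1.62
tcp_pos: [0.2962, -0.4428, 0.2719]
ee_rot: [[0.0, 0.104, 0.995], [-0.0, 0.995, -0.104], [-1.0, -0.0, 0.0]]
wrist_force: [1.1, 0.9, 1.0]
gripper_width: 1.0
```

Emit:
play_rows(
  commands=[
    {"fingers": -1, "tx": 0, "ty": 0.175, "tz": 0.109, "ax": 0, "ay": 0, "az": 0},
    {"fingers": -1, "tx": 0, "ty": 0.175, "tz": 0.109, "ax": 0, "ay": 0, "az": 0},
    {"fingers": -1, "tx": 0, "ty": 0.175, "tz": 0.109, "ax": 0, "ay": 0, "az": 0},
    {"fingers": -1, "tx": 0, "ty": 0.175, "tz": 0.109, "ax": 0, "ay": 0, "az": 0},
    {"fingers": -1, "tx": 0, "ty": 0.175, "tz": 0.109, "ax": 0, "ay": 0, "az": 0},
  ],
)

```text
time_s: 2.03
tcp_pos: [0.393, -0.3187, 0.272]
ee_rot: [[0.002, 0.097, 0.995], [0.0, 0.995, -0.097], [-1.0, 0.0, 0.002]]
wrist_force: [0.4, -0.7, -0.2]
gripper_width: 0.997
```

Emit:
play_rows(
  commands=[
    {"fingers": -1, "tx": 0, "ty": 0.175, "tz": 0.109, "ax": 0, "ay": 0, "az": 0},
    {"fingers": -1, "tx": 0, "ty": 0.175, "tz": 0.109, "ax": 0, "ay": 0, "az": 0},
    {"fingers": -1, "tx": 0, "ty": 0.175, "tz": 0.109, "ax": 0, "ay": 0, "az": 0},
    {"fingers": -1, "tx": 0, "ty": 0.175, "tz": 0.109, "ax": 0, "ay": 0, "az": 0},
    {"fingers": -1, "tx": 0, "ty": 0.175, "tz": 0.109, "ax": 0, "ay": 0, "az": 0},
  ],
)

```text
time_s: 2.45
tcp_pos: [0.4879, -0.1969, 0.2715]
ee_rot: [[0.001, 0.098, 0.995], [0.0, 0.995, -0.098], [-1.0, 0.0, 0.001]]
wrist_force: [0.1, -0.2, 0.2]
gripper_width: 1.004
```

Emit:
play_rows(
  commands=[
    {"fingers": -1, "tx": 0, "ty": 0.175, "tz": 0.109, "ax": 0, "ay": 0, "az": 0},
    {"fingers": -1, "tx": 0, "ty": 0.175, "tz": 0.109, "ax": 0, "ay": 0, "az": 0},
    {"fingers": -1, "tx": 0, "ty": 0.175, "tz": 0.109, "ax": 0, "ay": 0, "az": 0},
    {"fingers": -1, "tx": 0, "ty": 0.175, "tz": 0.109, "ax": 0, "ay": 0, "az": 0},
    {"fingers": -1, "tx": 0, "ty": 0.175, "tz": 0.109, "ax": 0, "ay": 0, "az": 0},
  ],
)

```text
time_s: 2.87
tcp_pos: [0.5826, -0.0745, 0.2707]
ee_rot: [[0.001, 0.098, 0.995], [0.0, 0.995, -0.098], [-1.0, 0.0, 0.001]]
wrist_force: [0.6, -0.6, -0.5]
gripper_width: 0.999
```

```bash
cat > st.py <<'E'
from h import *
s=r.sense();R=np.array(s['ee_rot']);print('t',s['time_s'],'tcp',np.round(s['tcp_pos'],4),'yaw z',np.degrees(np.arctan2(R[1,2],R[0,2])).round(2),'down',R[:,0].round(3),'J',np.round(s['joints'],1),'F',np.round(s['wrist_force'],1),'M',np.round(s['moment'],2),'w',round(s['gripper_width'],3))
E
cat > w.py <<'E'
import sys;exec(open('st.py').read())
c=wrist();save(c,sys.argv[1])
for n,z in(('wing',.16),('handle',.194)):
  for q in spotter.silhouettes(n,c)[:2]:
    print(n,round(q['score'],2),np.round(q['uv']),ray(c,q['uv'],z).round(4),q['region'].sum())
    if n=='wing':
      (ce,sz,an)=cv2.minAreaRect(np.argwhere(q['region'])[:,::-1].astype(np.float32));B=cv2.boxPoints((ce,sz,an));P=np.array([ray(c,p,z)[:2] for p in B]);print('box',P.round(4).tolist(), P.mean(0))
print(pix(c,[.5805,-.079,.16]),pix(c,[.518,.0615,.194]))
E
python3 w.py w1
```

```text
t 2.8667 tcp [ 0.5826 -0.0745  0.2707] yaw z -5.65 down [ 0.001  0.    -1.   ] J [   8.5   17.3   -2.4   -0.   -70.3 -104.1] F [ 0.6 -0.6 -0.5] M [-0.09 -0.01  0.  ] w 0.999
wing 0.82 [319. 194.] [ 0.5794 -0.0789  0.16  ] 955
box [[0.5558, -0.0834], [0.557, -0.0705], [0.6042, -0.0751], [0.6029, -0.0886]] [ 0.57995986 -0.07939811]
handle 0.83 [425. 105.] [ 0.5193 -0.0054  0.194 ] 48759
[319.08223415 195.80802468] [532.89583707  91.79891347]
```

View pics/w1.png

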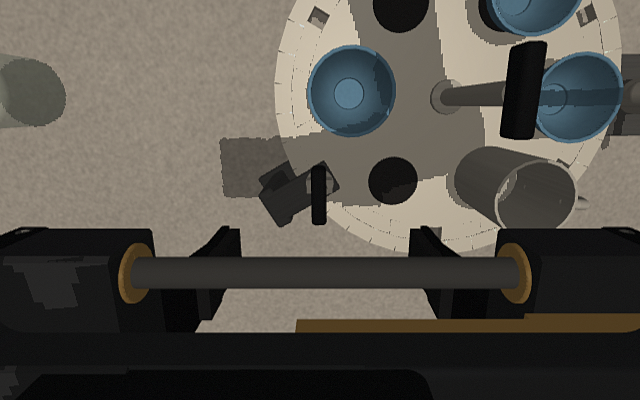

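Emit:
play_rows(
  commands=[
    {"fingers": -1, "tx": 0.04, "ty": -0.0068, "tz": -0.0028, "ax": 0, "ay": 0, "az": 0},
    {"fingers": -1, "tx": 0.09, "ty": -0.0068, "tz": -0.0028, "ax": 0, "ay": 0, "az": 0},
    {"fingers": -1, "tx": 0.13, "ty": -0.0068, "tz": -0.0028, "ax": 0, "ay": 0, "az": 0},
    {"fingers": -1, "tx": 0.161, "ty": -0.0068, "tz": -0.0028, "ax": 0, "ay": 0, "az": 0},
    {"fingers": -1, "tx": 0.161, "ty": -0.0068, "tz": -0.0028, "ax": 0, "ay": 0, "az": 0},
  ],
)

```text
time_s: 3.43
tcp_pos: [0.5728, -0.0841, 0.1459]
ee_rot: [[-0.011, 0.106, 0.994], [0.0, 0.994, -0.106], [-1.0, -0.001, -0.011]]
wrist_force: [-0.8, -1.4, 0.5]
gripper_width: 1.001
```

Emit:
play_rows(
  commands=[
    {"fingers": 1, "tx": 0, "ty": 0, "tz": 0, "ax": 0, "ay": 0, "az": 0},
    {"fingers": 1, "tx": 0, "ty": 0, "tz": 0, "ax": 0, "ay": 0, "az": 0},
    {"fingers": 1, "tx": 0, "ty": 0, "tz": 0, "ax": 0, "ay": 0, "az": 0},
    {"fingers": 1, "tx": 0, "ty": 0, "tz": 0, "ax": 0, "ay": 0, "az": 0},
    {"fingers": 1, "tx": 0, "ty": 0, "tz": 0, "ax": 0, "ay": 0, "az": 0},
  ],
)

```text
time_s: 3.85
tcp_pos: [0.5779, -0.0825, 0.1523]
ee_rot: [[0.003, 0.102, 0.995], [0.0, 0.995, -0.102], [-1.0, 0.001, 0.003]]
wrist_force: [0.0, 0.3, 0.3]
gripper_width: 0.708
```

Emit:
play_rows(
  commands=[
    {"fingers": 1, "tx": 0, "ty": 0, "tz": 0, "ax": 0, "ay": 0, "az": 0},
    {"fingers": 1, "tx": 0, "ty": 0, "tz": 0, "ax": 0, "ay": 0, "az": 0},
    {"fingers": 1, "tx": 0, "ty": 0, "tz": 0, "ax": 0, "ay": 0, "az": 0},
    {"fingers": 1, "tx": 0, "ty": 0, "tz": 0, "ax": 0, "ay": 0, "az": 0},
    {"fingers": 1, "tx": 0, "ty": 0, "tz": 0, "ax": 0, "ay": 0, "az": 0},
  ],
)

```text
time_s: 4.27
tcp_pos: [0.5772, -0.0824, 0.1507]
ee_rot: [[-0.0, 0.102, 0.995], [-0.0, 0.995, -0.102], [-1.0, -0.0, -0.0]]
wrist_force: [0.2, -0.6, -0.1]
gripper_width: 0.322
```

```bash
python3 st.py
```

```text
t 4.2667 tcp [ 0.5772 -0.0824  0.1507] yaw z -5.86 down [-0. -0. -1.] J [   7.8   22.6  -12.8    0.   -54.7 -103.6] F [ 0.2 -0.6 -0.1] M [-0.03 -0.01  0.01] w 0.322
```

Emit:
play_rows(
  commands=[
    {"fingers": 0.3, "tx": 0, "ty": 0.0044, "tz": 0.0033, "ax": 0, "ay": 0, "az": 0},
    {"fingers": 1, "tx": 0, "ty": 0.0044, "tz": 0.0033, "ax": 0, "ay": 0, "az": 0},
    {"fingers": 1, "tx": 0, "ty": 0.0044, "tz": 0.0033, "ax": 0, "ay": 0, "az": 0},
    {"fingers": 1, "tx": 0, "ty": 0.0044, "tz": 0.0033, "ax": 0, "ay": 0, "az": 0},
    {"fingers": 1, "tx": 0, "ty": 0.0044, "tz": 0.0033, "ax": 0, "ay": 0, "az": 0},
  ],
)

```text
time_s: 4.68
tcp_pos: [0.58, -0.0792, 0.1507]
ee_rot: [[0.0, 0.102, 0.995], [0.0, 0.995, -0.102], [-1.0, 0.0, 0.0]]
wrist_force: [-0.2, 1.4, 0.2]
gripper_width: 0.136
```

Emit:
play_rows(
  commands=[
    {"fingers": 1, "tx": 0, "ty": 0, "tz": 0, "ax": 0, "ay": 0, "az": 0},
    {"fingers": 1, "tx": 0, "ty": 0, "tz": 0, "ax": 0, "ay": 0, "az": 0},
    {"fingers": 1, "tx": 0, "ty": 0, "tz": 0, "ax": 0, "ay": 0, "az": 0},
    {"fingers": 1, "tx": 0, "ty": 0, "tz": 0, "ax": 0, "ay": 0, "az": 0},
    {"fingers": 1, "tx": 0, "ty": 0, "tz": 0, "ax": 0, "ay": 0, "az": 0},
  ],
)

```text
time_s: 5.1
tcp_pos: [0.58, -0.0792, 0.1507]
ee_rot: [[0.0, 0.102, 0.995], [0.0, 0.995, -0.102], [-1.0, 0.0, 0.0]]
wrist_force: [0.8, 2.0, 0.3]
gripper_width: 0.133
```

```bash
python3 st.py
```

```text
t 5.1 tcp [ 0.58   -0.0792  0.1507] yaw z -5.87 down [ 0.  0. -1.] J [   8.1   22.8  -12.5   -0.   -54.8 -103.9] F [0.8 2.  0.3] M [ 0.66 -0.09 -0.04] w 0.133
```

Emit:
play_rows(
  commands=[
    {"fingers": 1, "tx": -0.008, "ty": 0, "tz": 0, "ax": 0, "ay": 0, "az": 0},
    {"fingers": 1, "tx": -0.016, "ty": 0, "tz": 0, "ax": 0, "ay": 0, "az": 0},
    {"fingers": 1, "tx": -0.0233, "ty": 0, "tz": 0, "ax": 0, "ay": 0, "az": 0},
    {"fingers": 1, "tx": -0.0233, "ty": 0, "tz": 0, "ax": 0, "ay": 0, "az": 0},
    {"fingers": 1, "tx": -0.0233, "ty": 0, "tz": 0, "ax": 0, "ay": 0, "az": 0},
  ],
)

```text
time_s: 5.52
tcp_pos: [0.5798, -0.0792, 0.1676]
ee_rot: [[-0.001, 0.103, 0.995], [0.001, 0.995, -0.103], [-1.0, 0.001, -0.001]]
wrist_force: [4.3, 0.8, -12.0]
gripper_width: 0.133
```

```bash
python3 st.py
```

```text
t 5.5167 tcp [ 0.5798 -0.0792  0.1676] yaw z -5.9 down [-0.001  0.001 -1.   ] J [ 8.000e+00  2.180e+01 -1.130e+01 -1.000e-01 -5.700e+01 -1.039e+02] F [  4.3   0.8 -12. ] M [ 0.43 -1.13 -0.05] w 0.133
```

Emit:
play_rows(
  commands=[
    {"fingers": 1, "tx": 0, "ty": 0, "tz": 0, "ax": -0.036, "ay": 0, "az": 0},
    {"fingers": 1, "tx": 0, "ty": 0, "tz": 0, "ax": -0.072, "ay": 0, "az": 0},
    {"fingers": 1, "tx": 0, "ty": 0, "tz": 0, "ax": -0.108, "ay": 0, "az": 0},
    {"fingers": 1, "tx": 0, "ty": 0, "tz": 0, "ax": -0.144, "ay": 0, "az": 0},
    {"fingers": 1, "tx": 0, "ty": 0, "tz": 0, "ax": -0.1667, "ay": 0, "az": 0},
  ],
)

```text
time_s: 5.93
tcp_pos: [0.5799, -0.0803, 0.1676]
ee_rot: [[-0.001, -0.413, 0.911], [-0.001, 0.911, 0.413], [-1.0, -0.001, -0.001]]
wrist_force: [4.8, -2.1, -10.5]
gripper_width: 0.138
```

Emit:
play_rows(
  commands=[
    {"fingers": 1, "tx": 0, "ty": 0, "tz": 0, "ax": -0.036, "ay": 0, "az": 0},
    {"fingers": 1, "tx": 0, "ty": 0, "tz": 0, "ax": -0.072, "ay": 0, "az": 0},
    {"fingers": 1, "tx": 0, "ty": 0, "tz": 0, "ax": -0.108, "ay": 0, "az": 0},
    {"fingers": 1, "tx": 0, "ty": 0, "tz": 0, "ax": -0.144, "ay": 0, "az": 0},
    {"fingers": 1, "tx": 0, "ty": 0, "tz": 0, "ax": -0.1667, "ay": 0, "az": 0},
  ],
)

```text
time_s: 6.35
tcp_pos: [0.5807, -0.0811, 0.1681]
ee_rot: [[0.001, -0.813, 0.582], [-0.002, 0.582, 0.813], [-1.0, -0.002, -0.001]]
wrist_force: [5.9, -5.1, -10.9]
gripper_width: 0.14
```

```bash
python3 st.py
```

```text
t 6.35 tcp [ 0.5807 -0.0811  0.1681] yaw z 54.41 down [ 0.001 -0.002 -1.   ] J [  7.9  21.8 -11.2   0.2 -56.9 -43.6] F [  5.9  -5.1 -10.9] M [-1.53 -1.75  0.01] w 0.14
```

Emit:
play_rows(
  commands=[
    {"fingers": 1, "tx": 0, "ty": 0, "tz": 0, "ax": -0.036, "ay": 0, "az": 0},
    {"fingers": 1, "tx": 0, "ty": 0, "tz": 0, "ax": -0.072, "ay": 0, "az": 0},
    {"fingers": 1, "tx": 0, "ty": 0, "tz": 0, "ax": -0.108, "ay": 0, "az": 0},
    {"fingers": 1, "tx": 0, "ty": 0, "tz": 0, "ax": -0.144, "ay": 0, "az": 0},
    {"fingers": 1, "tx": 0, "ty": 0, "tz": 0, "ax": -0.174, "ay": 0, "az": 0},
  ],
)

```text
time_s: 6.77
tcp_pos: [0.5819, -0.0815, 0.1686]
ee_rot: [[0.004, -0.997, 0.074], [-0.003, 0.074, 0.997], [-1.0, -0.004, -0.003]]
wrist_force: [8.3, -6.3, -11.0]
gripper_width: 0.139
```

Emit:
play_rows(
  commands=[
    {"fingers": 1, "tx": 0, "ty": 0, "tz": 0, "ax": 0, "ay": 0, "az": 0},
    {"fingers": 1, "tx": 0.0027, "ty": 0, "tz": 0, "ax": 0, "ay": 0, "az": 0},
    {"fingers": 1, "tx": 0.0053, "ty": 0, "tz": 0, "ax": 0, "ay": 0, "az": 0},
    {"fingers": 1, "tx": 0.0053, "ty": 0, "tz": 0, "ax": 0, "ay": 0, "az": 0},
    {"fingers": 1, "tx": 0.0053, "ty": 0, "tz": 0, "ax": 0, "ay": 0, "az": 0},
  ],
)

```text
time_s: 7.18
tcp_pos: [0.5819, -0.0815, 0.1649]
ee_rot: [[0.004, -0.997, 0.079], [-0.003, 0.079, 0.997], [-1.0, -0.004, -0.003]]
wrist_force: [6.7, -7.2, -10.7]
gripper_width: 0.135
```

```bash
python3 st.py
```

```text
t 7.1833 tcp [ 0.5819 -0.0815  0.1649] yaw z 85.47 down [ 0.004 -0.003 -1.   ] J [  7.9  22.  -11.4   0.3 -56.3 -12.6] F [  6.7  -7.2 -10.7] M [-1.94 -2.09  0.02] w 0.135
```

Emit:
play_rows(
  commands=[
    {"fingers": -0.3, "tx": 0, "ty": 0, "tz": 0, "ax": 0, "ay": 0, "az": 0},
    {"fingers": -0.3, "tx": 0, "ty": 0, "tz": 0, "ax": 0, "ay": 0, "az": 0},
    {"fingers": -0.3, "tx": 0, "ty": 0, "tz": 0, "ax": 0, "ay": 0, "az": 0},
    {"fingers": -0.3, "tx": 0, "ty": 0, "tz": 0, "ax": 0, "ay": 0, "az": 0},
    {"fingers": -0.3, "tx": 0, "ty": 0, "tz": 0, "ax": 0, "ay": 0, "az": 0},
  ],
)

```text
time_s: 7.6
tcp_pos: [0.5799, -0.0795, 0.1653]
ee_rot: [[0.001, -0.997, 0.079], [-0.0, 0.079, 0.997], [-1.0, -0.001, -0.0]]
wrist_force: [0.3, 0.6, -0.3]
gripper_width: 0.431
```

Emit:
play_rows(
  commands=[
    {"fingers": -0.3, "tx": -0.05, "ty": 0, "tz": 0, "ax": 0, "ay": 0, "az": 0},
    {"fingers": -0.3, "tx": -0.1, "ty": 0, "tz": 0, "ax": 0, "ay": 0, "az": 0},
    {"fingers": -0.3, "tx": -0.14, "ty": 0, "tz": 0, "ax": 0, "ay": 0, "az": 0},
    {"fingers": -0.3, "tx": -0.14, "ty": 0, "tz": 0, "ax": 0.03, "ay": 0, "az": 0},
    {"fingers": -0.3, "tx": -0.14, "ty": 0, "tz": 0, "ax": 0.07, "ay": 0, "az": 0},
  ],
)

```text
time_s: 8.02
tcp_pos: [0.5808, -0.0793, 0.2728]
ee_rot: [[0.006, -0.954, 0.298], [0.0, 0.298, 0.954], [-1.0, -0.006, 0.002]]
wrist_force: [-0.5, 0.3, -1.5]
gripper_width: 0.643
```

Emit:
play_rows(
  commands=[
    {"fingers": -0.3, "tx": 0, "ty": 0, "tz": 0, "ax": 0.04, "ay": 0, "az": 0},
    {"fingers": -0.3, "tx": 0, "ty": 0, "tz": 0, "ax": 0.08, "ay": 0, "az": 0},
    {"fingers": -0.3, "tx": 0, "ty": 0, "tz": 0, "ax": 0.12, "ay": 0, "az": 0},
    {"fingers": -0.3, "tx": 0, "ty": 0, "tz": 0, "ax": 0.16, "ay": 0, "az": 0},
    {"fingers": -0.3, "tx": 0, "ty": 0, "tz": 0, "ax": 0.2, "ay": 0, "az": 0},
  ],
)

```text
time_s: 8.43
tcp_pos: [0.5797, -0.0794, 0.2698]
ee_rot: [[-0.0, -0.598, 0.801], [-0.0, 0.801, 0.598], [-1.0, -0.0, -0.0]]
wrist_force: [-0.1, 0.2, -0.2]
gripper_width: 0.648
```

Emit:
play_rows(
  commands=[
    {"fingers": -0.3, "tx": 0, "ty": 0, "tz": 0, "ax": 0.04, "ay": 0, "az": 0},
    {"fingers": -0.3, "tx": 0, "ty": 0, "tz": 0, "ax": 0.08, "ay": 0, "az": 0},
    {"fingers": -0.3, "tx": 0, "ty": 0, "tz": 0, "ax": 0.12, "ay": 0, "az": 0},
    {"fingers": -0.3, "tx": 0, "ty": 0, "tz": 0, "ax": 0.16, "ay": 0, "az": 0},
    {"fingers": -0.3, "tx": 0, "ty": 0, "tz": 0, "ax": 0.2, "ay": 0, "az": 0},
  ],
)

```text
time_s: 8.85
tcp_pos: [0.5797, -0.0794, 0.2698]
ee_rot: [[-0.0, -0.017, 1.0], [-0.0, 1.0, 0.017], [-1.0, -0.0, -0.0]]
wrist_force: [-0.4, 0.4, -0.8]
gripper_width: 0.65
```

```bash
python3 w.py w2
```

```text
t 8.85 tcp [ 0.5797 -0.0794  0.2698] yaw z 0.95 down [-0. -0. -1.] J [  8.1  17.1  -2.8   0.  -70.1 -97.1] F [-0.4  0.4 -0.8] M [ 0.03 -0.02  0.01] w 0.65
handle 0.7 [437. 103.] [ 0.5076 -0.0111  0.194 ] 48496
[325.71369635 199.33769705] [549.60037136 122.1866242 ]
```

View pics/w2.png

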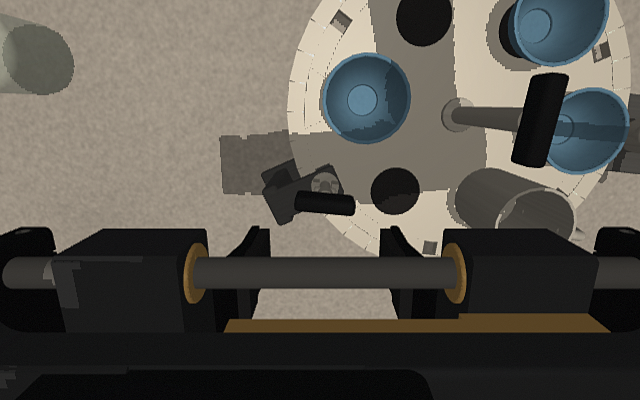

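Emit:
play_rows(
  commands=[
    {"fingers": -0.3, "tx": -0.04, "ty": 0.04, "tz": -0.018, "ax": 0.03, "ay": 0, "az": 0},
    {"fingers": -0.3, "tx": -0.04, "ty": 0.09, "tz": -0.038, "ax": 0.05, "ay": 0, "az": 0},
    {"fingers": -0.3, "tx": -0.04, "ty": 0.14, "tz": -0.058, "ax": 0.05, "ay": 0, "az": 0},
    {"fingers": -0.3, "tx": -0.04, "ty": 0.175, "tz": -0.0735, "ax": 0.05, "ay": 0, "az": 0},
    {"fingers": -0.3, "tx": -0.04, "ty": 0.189, "tz": -0.0795, "ax": 0.05, "ay": 0, "az": 0},
  ],
)

```text
time_s: 9.42
tcp_pos: [0.5157, 0.0634, 0.3]
ee_rot: [[0.001, 0.128, 0.992], [0.001, 0.992, -0.128], [-1.0, 0.001, 0.001]]
wrist_force: [0.7, -0.6, -1.1]
gripper_width: 0.65
```

Emit:
play_rows(
  commands=[
    {"fingers": -0.3, "tx": 0, "ty": 0, "tz": 0, "ax": 0, "ay": 0, "az": 0},
    {"fingers": -0.3, "tx": 0, "ty": 0, "tz": 0, "ax": 0, "ay": 0, "az": 0},
  ],
)

```text
time_s: 9.58
tcp_pos: [0.5173, 0.0611, 0.2997]
ee_rot: [[0.001, 0.131, 0.991], [-0.0, 0.991, -0.131], [-1.0, -0.0, 0.001]]
wrist_force: [1.1, -0.1, -0.4]
gripper_width: 0.651
```

```bash
cat > w3.py <<'E'
import sys;exec(open('st.py').read())
c=wrist();save(c,sys.argv[1]);g=c['image'].max(2)
m=(g<45).astype(np.uint8);k,L,S,C=cv2.connectedComponentsWithStats(m)
u=pix(c,[.518,.0615,.194]);print('expect',u)
for i in range(1,k):
  if S[i,4]>300 and np.hypot(*(C[i]-u))<70:
    P=np.argwhere(L==i)[:,::-1].astype(np.float32);B=cv2.boxPoints(cv2.minAreaRect(P));W=np.array([ray(c,p,.194)[:2] for p in B]);print(S[i],C[i],W.round(4).tolist(),W.mean(0),[round(float(np.degrees(np.arctan2(*(W[j+1]-W[j])[::-1]))),1) for j in(0,1)],[np.hypot(*(W[j+1]-W[j])).round(4) for j in(0,1)])
E
python3 w3.py w3
```

```text
t 9.5833 tcp [0.5173 0.0611 0.2997] yaw z -7.54 down [ 0.001 -0.    -1.   ] J [  24.6    9.6   -8.4    0.   -72.  -122.2] F [ 1.1 -0.1 -0.4] M [-0.05 -0.03 -0.02] w 0.651
expect [325.76603711 200.48468623]
[ 315  158   20   77 1354] [324.63884786 195.60487445] [[0.4846, 0.0573], [0.486, 0.0708], [0.546, 0.0647], [0.5444, 0.0504]] [0.51525917 0.06081426] [83.9, -5.8] [np.float64(0.0135), np.float64(0.0602)]
```

View pics/w3.png

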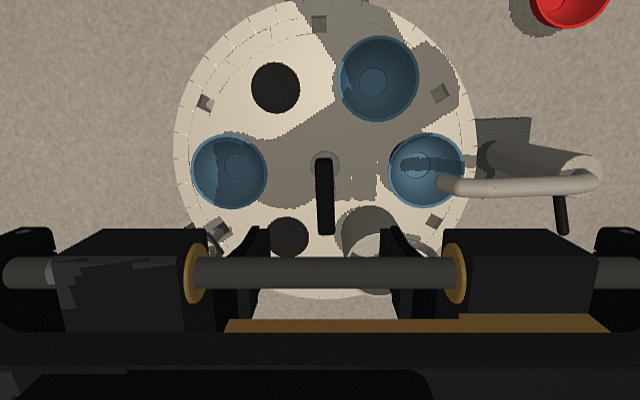

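Emit:
play_rows(
  commands=[
    {"fingers": -0.3, "tx": 0.04, "ty": 0, "tz": -0.0017, "ax": -0.0095, "ay": 0, "az": 0},
    {"fingers": -0.3, "tx": 0.08, "ty": 0, "tz": -0.0017, "ax": -0.0095, "ay": 0, "az": 0},
    {"fingers": -0.3, "tx": 0.12, "ty": 0, "tz": -0.0017, "ax": -0.0095, "ay": 0, "az": 0},
    {"fingers": -0.3, "tx": 0.147, "ty": 0, "tz": -0.0017, "ax": -0.0095, "ay": 0, "az": 0},
    {"fingers": -0.3, "tx": 0.157, "ty": 0, "tz": -0.0017, "ax": -0.0095, "ay": 0, "az": 0},
  ],
)

```text
time_s: 10.05
tcp_pos: [0.5145, 0.0591, 0.1779]
ee_rot: [[-0.007, 0.107, 0.994], [-0.002, 0.994, -0.107], [-1.0, -0.003, -0.006]]
wrist_force: [-0.1, -0.1, 0.3]
gripper_width: 0.647
```

Emit:
play_rows(
  commands=[
    {"fingers": 0.5, "tx": 0, "ty": 0, "tz": 0, "ax": 0, "ay": 0, "az": 0},
    {"fingers": 0.5, "tx": 0, "ty": 0, "tz": 0, "ax": 0, "ay": 0, "az": 0},
    {"fingers": 0.5, "tx": 0, "ty": 0, "tz": 0, "ax": 0, "ay": 0, "az": 0},
    {"fingers": 0.5, "tx": 0, "ty": 0, "tz": 0, "ax": 0, "ay": 0, "az": 0},
    {"fingers": 0.5, "tx": 0, "ty": 0, "tz": 0, "ax": 0, "ay": 0, "az": 0},
  ],
)

```text
time_s: 10.47
tcp_pos: [0.5167, 0.0613, 0.1829]
ee_rot: [[0.003, 0.105, 0.995], [0.001, 0.995, -0.105], [-1.0, 0.001, 0.002]]
wrist_force: [-0.2, -0.0, -0.3]
gripper_width: 0.359
```

```bash
python3 st.py
```

```text
t 10.4667 tcp [0.5167 0.0613 0.1829] yaw z -6.0 down [ 0.003  0.001 -1.   ] J [  24.7   14.9  -19.2    0.   -55.8 -120.7] F [-0.2 -0.  -0.3] M [ 0.   -0.02  0.01] w 0.359
```

Close and settle.

Emit:
play_rows(
  commands=[
    {"fingers": 1, "tx": 0, "ty": 0, "tz": 0, "ax": 0, "ay": 0, "az": 0},
    {"fingers": 1, "tx": 0, "ty": 0, "tz": 0, "ax": 0, "ay": 0, "az": 0},
    {"fingers": 1, "tx": 0, "ty": 0, "tz": 0, "ax": 0, "ay": 0, "az": 0},
    {"fingers": 1, "tx": 0, "ty": 0, "tz": 0, "ax": 0, "ay": 0, "az": 0},
    {"fingers": 1, "tx": 0, "ty": 0, "tz": 0, "ax": 0, "ay": 0, "az": 0},
  ],
)

```text
time_s: 10.88
tcp_pos: [0.5162, 0.0614, 0.1821]
ee_rot: [[0.001, 0.104, 0.995], [0.0, 0.995, -0.104], [-1.0, 0.001, 0.001]]
wrist_force: [-0.8, 1.8, 3.8]
gripper_width: 0.187
```

Emit:
play_rows(
  commands=[
    {"fingers": 1, "tx": 0, "ty": 0, "tz": 0, "ax": 0, "ay": 0, "az": 0},
    {"fingers": 1, "tx": 0, "ty": 0, "tz": 0, "ax": 0, "ay": 0, "az": 0},
    {"fingers": 1, "tx": 0, "ty": 0, "tz": 0, "ax": 0, "ay": 0, "az": 0},
    {"fingers": 1, "tx": 0, "ty": 0, "tz": 0, "ax": 0, "ay": 0, "az": 0},
  ],
)

```text
time_s: 11.22
tcp_pos: [0.5162, 0.0614, 0.1821]
ee_rot: [[0.001, 0.104, 0.995], [0.0, 0.995, -0.104], [-1.0, 0.001, 0.001]]
wrist_force: [-1.4, 2.8, 4.7]
gripper_width: 0.191
```

```bash
python3 st.py
```

```text
t 11.2167 tcp [0.5162 0.0614 0.1821] yaw z -5.99 down [ 0.001  0.    -1.   ] J [  24.7   14.9  -19.3   -0.   -55.8 -120.7] F [-1.4  2.8  4.7] M [0.69 0.58 0.03] w 0.191
```

Emit:
play_rows(
  commands=[
    {"fingers": 0.4, "tx": 0, "ty": 0, "tz": 0, "ax": 0, "ay": 0, "az": 0},
    {"fingers": 0.4, "tx": 0, "ty": 0, "tz": 0, "ax": 0, "ay": 0, "az": 0},
    {"fingers": 0.4, "tx": -0.01, "ty": 0, "tz": 0, "ax": 0, "ay": 0, "az": 0},
    {"fingers": 0.4, "tx": -0.01, "ty": 0, "tz": 0, "ax": 0, "ay": 0, "az": 0},
    {"fingers": 1, "tx": -0.01, "ty": 0, "tz": 0, "ax": 0, "ay": 0, "az": 0},
  ],
)

```text
time_s: 11.63
tcp_pos: [0.5162, 0.061, 0.1893]
ee_rot: [[0.001, 0.105, 0.994], [0.0, 0.994, -0.105], [-1.0, 0.0, 0.001]]
wrist_force: [-0.4, -1.3, 0.2]
gripper_width: 0.265
```

Emit:
play_rows(
  commands=[
    {"fingers": 1, "tx": 0, "ty": 0, "tz": 0, "ax": 0, "ay": 0, "az": 0},
    {"fingers": 1, "tx": 0, "ty": 0, "tz": 0, "ax": 0, "ay": 0, "az": 0},
    {"fingers": 1, "tx": 0, "ty": 0, "tz": 0, "ax": 0, "ay": 0, "az": 0},
    {"fingers": 1, "tx": 0, "ty": 0, "tz": 0, "ax": 0, "ay": 0, "az": 0},
    {"fingers": 1, "tx": 0, "ty": 0, "tz": 0, "ax": 0, "ay": 0, "az": 0},
  ],
)

```text
time_s: 12.05
tcp_pos: [0.516, 0.0614, 0.1889]
ee_rot: [[0.0, 0.105, 0.995], [0.0, 0.995, -0.105], [-1.0, 0.0, -0.0]]
wrist_force: [-0.5, 2.4, -0.2]
gripper_width: 0.182
```

```bash
python3 st.py
```

```text
t 12.05 tcp [0.516  0.0614 0.1889] yaw z -6.01 down [ 0.  0. -1.] J [  24.7   14.5  -18.7   -0.   -56.8 -120.7] F [-0.5  2.4 -0.2] M [0.75 0.1  0.03] w 0.182
```

Emit:
play_rows(
  commands=[
    {"fingers": 1, "tx": 0, "ty": 0, "tz": 0, "ax": -0.011, "ay": 0, "az": 0},
    {"fingers": 1, "tx": 0, "ty": 0, "tz": 0, "ax": -0.028, "ay": 0, "az": 0},
    {"fingers": 1, "tx": 0, "ty": 0, "tz": 0, "ax": -0.05, "ay": 0, "az": 0},
    {"fingers": 1, "tx": 0, "ty": 0, "tz": 0, "ax": -0.072, "ay": 0, "az": 0},
    {"fingers": 1, "tx": 0, "ty": 0, "tz": 0, "ax": -0.0944, "ay": 0, "az": 0},
  ],
)

```text
time_s: 12.47
tcp_pos: [0.516, 0.061, 0.1889]
ee_rot: [[-0.0, -0.193, 0.981], [-0.0, 0.981, 0.193], [-1.0, -0.0, -0.0]]
wrist_force: [0.4, 0.5, -0.5]
gripper_width: 0.183
```

Emit:
play_rows(
  commands=[
    {"fingers": 1, "tx": 0, "ty": 0, "tz": 0, "ax": -0.0222, "ay": 0, "az": 0},
    {"fingers": 1, "tx": 0, "ty": 0, "tz": 0, "ax": -0.0444, "ay": 0, "az": 0},
    {"fingers": 1, "tx": 0, "ty": 0, "tz": 0, "ax": -0.0667, "ay": 0, "az": 0},
    {"fingers": 1, "tx": 0, "ty": 0, "tz": 0, "ax": -0.0889, "ay": 0, "az": 0},
    {"fingers": 1, "tx": 0, "ty": 0, "tz": 0, "ax": -0.1111, "ay": 0, "az": 0},
  ],
)

```text
time_s: 12.88
tcp_pos: [0.5161, 0.0605, 0.189]
ee_rot: [[0.0, -0.517, 0.856], [-0.001, 0.856, 0.517], [-1.0, -0.001, -0.0]]
wrist_force: [1.8, -1.2, -0.8]
gripper_width: 0.187
```

```bash
python3 st.py
```

```text
t 12.8833 tcp [0.5161 0.0605 0.189 ] yaw z 31.14 down [ 0.    -0.001 -1.   ] J [ 24.6  14.5 -18.7   0.1 -56.8 -83.5] F [ 1.8 -1.2 -0.8] M [-0.38 -0.36 -0.15] w 0.187
```

Good; finish the turn.

Emit:
play_rows(
  commands=[
    {"fingers": 1, "tx": 0, "ty": 0, "tz": 0, "ax": -0.02, "ay": 0, "az": 0},
    {"fingers": 1, "tx": 0, "ty": 0, "tz": 0, "ax": -0.042, "ay": 0, "az": 0},
    {"fingers": 1, "tx": 0, "ty": 0, "tz": 0, "ax": -0.064, "ay": 0, "az": 0},
    {"fingers": 1, "tx": 0, "ty": 0, "tz": 0, "ax": -0.084, "ay": 0, "az": 0},
    {"fingers": 1, "tx": 0, "ty": 0, "tz": 0, "ax": -0.1, "ay": 0, "az": 0},
  ],
)

```text
time_s: 13.3
tcp_pos: [0.5164, 0.0602, 0.189]
ee_rot: [[0.001, -0.756, 0.654], [-0.002, 0.654, 0.756], [-1.0, -0.001, -0.001]]
wrist_force: [2.1, -2.0, -2.1]
gripper_width: 0.183
```

Emit:
play_rows(
  commands=[
    {"fingers": 1, "tx": 0, "ty": 0, "tz": 0, "ax": -0.012, "ay": 0, "az": 0},
    {"fingers": 1, "tx": 0, "ty": 0, "tz": 0, "ax": -0.02, "ay": 0, "az": 0},
    {"fingers": 1, "tx": 0, "ty": 0, "tz": 0, "ax": -0.0265, "ay": 0, "az": 0},
    {"fingers": 1, "tx": 0, "ty": 0, "tz": 0, "ax": -0.0265, "ay": 0, "az": 0},
    {"fingers": 1, "tx": 0, "ty": 0, "tz": 0, "ax": -0.0265, "ay": 0, "az": 0},
  ],
)

```text
time_s: 13.72
tcp_pos: [0.5165, 0.0601, 0.189]
ee_rot: [[0.001, -0.806, 0.591], [-0.002, 0.591, 0.806], [-1.0, -0.002, -0.001]]
wrist_force: [3.9, -4.6, -1.2]
gripper_width: 0.186
```

Emit:
play_rows(
  commands=[
    {"fingers": 1, "tx": 0, "ty": 0, "tz": 0, "ax": 0, "ay": 0, "az": 0},
    {"fingers": 1, "tx": 0, "ty": 0, "tz": 0, "ax": 0, "ay": 0, "az": 0},
    {"fingers": 1, "tx": 0, "ty": 0, "tz": 0, "ax": 0, "ay": 0, "az": 0},
    {"fingers": 1, "tx": 0, "ty": 0, "tz": 0, "ax": 0, "ay": 0, "az": 0},
    {"fingers": 1, "tx": 0, "ty": 0, "tz": 0, "ax": 0, "ay": 0, "az": 0},
  ],
)

```text
time_s: 14.13
tcp_pos: [0.5165, 0.0601, 0.189]
ee_rot: [[0.001, -0.806, 0.591], [-0.002, 0.591, 0.806], [-1.0, -0.002, -0.001]]
wrist_force: [2.8, -4.0, -2.0]
gripper_width: 0.183
```

```bash
python3 st.py
```

```text
t 14.1333 tcp [0.5165 0.0601 0.189 ] yaw z 53.75 down [ 0.001 -0.002 -1.   ] J [ 24.6  14.5 -18.7   0.1 -56.7 -60.9] F [ 2.8 -4.  -2. ] M [-1.25 -1.09 -0.05] w 0.183
```

Emit:
play_rows(
  commands=[
    {"fingers": -0.3, "tx": 0, "ty": 0, "tz": 0, "ax": 0, "ay": 0, "az": 0},
    {"fingers": -0.3, "tx": 0, "ty": 0, "tz": 0, "ax": 0, "ay": 0, "az": 0},
    {"fingers": -0.3, "tx": 0, "ty": 0, "tz": 0, "ax": 0, "ay": 0, "az": 0},
    {"fingers": -0.3, "tx": -0.03, "ty": 0, "tz": 0, "ax": 0, "ay": 0, "az": 0},
    {"fingers": -0.3, "tx": -0.08, "ty": 0, "tz": 0, "ax": 0, "ay": 0, "az": 0},
  ],
)

```text
time_s: 14.55
tcp_pos: [0.5132, 0.0606, 0.2457]
ee_rot: [[-0.01, -0.806, 0.592], [-0.003, 0.592, 0.806], [-1.0, 0.007, -0.008]]
wrist_force: [1.3, -0.2, 0.2]
gripper_width: 0.478
```

Emit:
play_rows(
  commands=[
    {"fingers": -0.3, "tx": -0.05, "ty": 0, "tz": 0, "ax": 0, "ay": 0, "az": 0},
    {"fingers": -0.3, "tx": -0.068, "ty": 0, "tz": 0, "ax": 0, "ay": 0, "az": 0},
    {"fingers": -0.3, "tx": -0.068, "ty": 0, "tz": 0, "ax": 0, "ay": 0, "az": 0},
    {"fingers": -0.3, "tx": -0.068, "ty": 0, "tz": 0, "ax": 0, "ay": 0, "az": 0},
    {"fingers": -0.3, "tx": -0.068, "ty": 0, "tz": 0, "ax": 0, "ay": 0, "az": 0},
  ],
)

```text
time_s: 14.97
tcp_pos: [0.515, 0.0611, 0.2988]
ee_rot: [[-0.003, -0.806, 0.591], [-0.0, 0.591, 0.806], [-1.0, 0.002, -0.002]]
wrist_force: [-0.7, -0.9, 0.1]
gripper_width: 0.647
```

```bash
python3 w3.py w4; cat > j.py <<'E'
from h import *
y=np.radians(-5.8);ax=np.array([.5163,.0613])
for nm in('scene','side'):
  c=viewer.capture(nm);save(c,'e_'+nm)
  for n,z in(('jug_mid',.0875),('bowl_a_mid',.0625),('wing',.161)):
    for q in spotter.find_in(n,c)[:4]:
      e=ray(c,q['uv'],z)[:2]-ax;print(nm,n,np.round(q['uv']),round(np.hypot(*e),3),(np.degrees(np.arctan2(e[1],e[0])-y)).round(1))
E
python3 j.py
```

```text
t 14.9667 tcp [0.515  0.0611 0.2988] yaw z 53.75 down [-0.003 -0.    -1.   ] J [ 24.7   9.5  -8.6  -0.1 -72.  -60.9] F [-0.7 -0.9  0.1] M [0.04 0.07 0.04] w 0.647
expect [321.99544133 203.52837867]
[ 313  160   18   78 1339] [321.67587752 197.77819268] [[0.5035, 0.0306], [0.4934, 0.0381], [0.5292, 0.0872], [0.5399, 0.0793]] [0.51648889 0.05881542] [143.7, 54.0] [np.float64(0.0125), np.float64(0.0608)]
[ 197  218  255   42 3288] [310.99482968 243.1913017 ] [[0.6025, 0.0138], [0.4446, 0.13], [0.4624, 0.1598], [0.6256, 0.0395]] [0.53376806 0.08575688] [143.7, 59.2] [np.float64(0.1961), np.float64(0.0347)]
scene jug_mid [366. 215.] 0.103 87.1
scene bowl_a_mid [291. 171.] 0.338 144.5
scene bowl_a_mid [283. 242.] 0.11 -155.6
scene bowl_a_mid [336. 181.] 0.266 123.7
scene wing [333. 263.] 0.149 -59.8
side jug_mid [278. 215.] 0.103 91.8
side bowl_a_mid [284. 319.] 0.331 123.8
side bowl_a_mid [348. 348.] 0.394 142.5
side bowl_a_mid [348. 198.] 0.106 -141.4
```

View pics/w4.png

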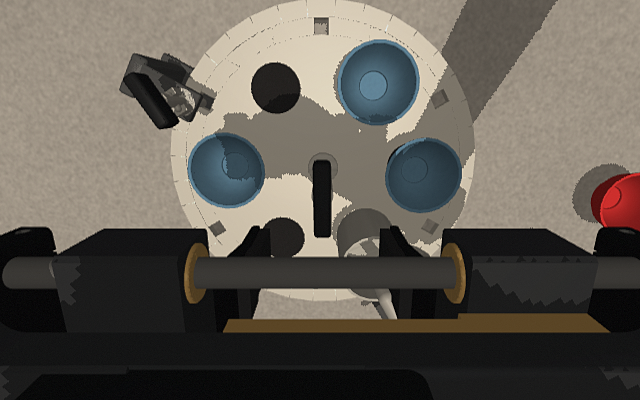

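Emit:
play_rows(
  commands=[
    {"fingers": -0.3, "tx": 0.008, "ty": -0.036, "tz": -0.02, "ax": -0.035, "ay": 0, "az": 0},
    {"fingers": -0.3, "tx": 0.016, "ty": -0.077, "tz": -0.042, "ax": -0.072, "ay": 0, "az": 0},
    {"fingers": -0.3, "tx": 0.024, "ty": -0.118, "tz": -0.065, "ax": -0.11, "ay": 0, "az": 0},
    {"fingers": -0.3, "tx": 0.032, "ty": -0.159, "tz": -0.088, "ax": -0.147, "ay": 0, "az": 0},
    {"fingers": -0.3, "tx": 0.04, "ty": -0.1806, "tz": -0.0998, "ax": -0.176, "ay": 0, "az": 0},
  ],
)

```text
time_s: 15.83
tcp_pos: [0.582, -0.0822, 0.2694]
ee_rot: [[-0.0, -0.997, 0.076], [-0.001, 0.076, 0.997], [-1.0, 0.0, -0.001]]
wrist_force: [0.6, 0.5, 0.1]
gripper_width: 0.648
```

Emit:
play_rows(
  commands=[
    {"fingers": -0.3, "tx": 0, "ty": 0, "tz": 0, "ax": 0, "ay": 0, "az": 0},
    {"fingers": -0.3, "tx": 0, "ty": 0, "tz": 0, "ax": 0, "ay": 0, "az": 0},
    {"fingers": -0.3, "tx": 0, "ty": 0, "tz": 0, "ax": 0, "ay": 0, "az": 0},
  ],
)

```text
time_s: 16.08
tcp_pos: [0.5808, -0.0791, 0.2701]
ee_rot: [[-0.0, -0.997, 0.081], [0.0, 0.081, 0.997], [-1.0, 0.0, 0.0]]
wrist_force: [-0.8, -0.2, -1.2]
gripper_width: 0.647
```

```bash
sed -e 's/\.518,\.0615,\.194/.58,-.0794,.173/;s/p,\.194/p,.173/' w3.py > w5.py; python3 w5.py w5
```

```text
t 16.0833 tcp [ 0.5808 -0.0791  0.2701] yaw z 85.37 down [-0.  0. -1.] J [  8.1  17.2  -2.6  -0.  -70.2 -12.7] F [-0.8 -0.2 -1.2] M [0.05 0.07 0.03] w 0.647
expect [325.86229027 203.33152336]
[ 274  100   69  131 3283] [309.98812062 159.86018885] [[0.6175, -0.143], [0.583, -0.1551], [0.5509, -0.0703], [0.588, -0.0555]] [ 0.58484282 -0.10601576] [-160.6, 110.8] [np.float64(0.0365), np.float64(0.0907)]
[ 367  172   49   47 1742] [391.25832377 194.77439724] [[0.5556, -0.0834], [0.5303, -0.1063], [0.5076, -0.0806], [0.5329, -0.0565]] [ 0.53162714 -0.0817057 ] [-137.9, 131.5] [np.float64(0.0341), np.float64(0.0343)]
```

Emit:
play_rows(
  commands=[
    {"fingers": -0.3, "tx": 0.04, "ty": 0.001, "tz": 0, "ax": 0, "ay": 0, "az": 0},
    {"fingers": -0.3, "tx": 0.08, "ty": 0.001, "tz": 0, "ax": 0, "ay": 0, "az": 0},
    {"fingers": -0.3, "tx": 0.115, "ty": 0.001, "tz": 0, "ax": 0, "ay": 0, "az": 0},
    {"fingers": -0.3, "tx": 0.135, "ty": 0.001, "tz": 0, "ax": 0, "ay": 0, "az": 0},
    {"fingers": -0.3, "tx": 0.142, "ty": 0.001, "tz": 0, "ax": 0, "ay": 0, "az": 0},
  ],
)

```text
time_s: 16.55
tcp_pos: [0.5784, -0.0781, 0.1612]
ee_rot: [[-0.005, -0.997, 0.079], [0.0, 0.079, 0.997], [-1.0, 0.005, -0.0]]
wrist_force: [0.0, 0.2, -0.6]
gripper_width: 0.653
```

Emit:
play_rows(
  commands=[
    {"fingers": 0.4, "tx": 0, "ty": 0, "tz": 0, "ax": 0, "ay": 0, "az": 0},
    {"fingers": 0.4, "tx": 0, "ty": 0, "tz": 0, "ax": 0, "ay": 0, "az": 0},
    {"fingers": 0.4, "tx": 0, "ty": 0, "tz": 0, "ax": 0, "ay": 0, "az": 0},
    {"fingers": 0.4, "tx": 0, "ty": 0, "tz": 0, "ax": 0, "ay": 0, "az": 0},
    {"fingers": 0.4, "tx": 0, "ty": 0, "tz": 0, "ax": 0, "ay": 0, "az": 0},
  ],
)

```text
time_s: 16.97
tcp_pos: [0.5808, -0.0792, 0.1648]
ee_rot: [[0.002, -0.997, 0.08], [0.0, 0.08, 0.997], [-1.0, -0.002, 0.0]]
wrist_force: [-0.3, -0.2, 0.1]
gripper_width: 0.361
```

```bash
python3 st.py
```

```text
t 16.9667 tcp [ 0.5808 -0.0792  0.1648] yaw z 85.43 down [ 0.002  0.    -1.   ] J [  8.1  21.9 -11.5   0.  -56.4 -12.6] F [-0.3 -0.2  0.1] M [-0.    0.12 -0.05] w 0.361
```

Emit:
play_rows(
  commands=[
    {"fingers": 1, "tx": 0, "ty": 0, "tz": 0, "ax": 0, "ay": 0, "az": 0},
    {"fingers": 1, "tx": 0, "ty": 0, "tz": 0, "ax": 0, "ay": 0, "az": 0},
    {"fingers": 1, "tx": 0, "ty": 0, "tz": 0, "ax": 0, "ay": 0, "az": 0},
    {"fingers": 1, "tx": 0, "ty": 0, "tz": 0, "ax": 0, "ay": 0, "az": 0},
    {"fingers": 1, "tx": 0, "ty": 0, "tz": 0, "ax": 0, "ay": 0, "az": 0},
  ],
)

```text
time_s: 17.38
tcp_pos: [0.5823, -0.0793, 0.1641]
ee_rot: [[0.005, -0.997, 0.079], [-0.0, 0.079, 0.997], [-1.0, -0.005, 0.0]]
wrist_force: [4.7, 0.0, -1.5]
gripper_width: 0.14
```

Emit:
play_rows(
  commands=[
    {"fingers": 1, "tx": 0, "ty": 0, "tz": 0, "ax": 0, "ay": 0, "az": 0},
    {"fingers": 1, "tx": 0, "ty": 0, "tz": 0, "ax": 0, "ay": 0, "az": 0},
    {"fingers": 1, "tx": -0.003, "ty": 0, "tz": 0, "ax": 0, "ay": 0, "az": 0},
    {"fingers": 1, "tx": -0.006, "ty": 0, "tz": 0, "ax": 0, "ay": 0, "az": 0},
    {"fingers": 1, "tx": -0.006, "ty": 0, "tz": 0, "ax": 0, "ay": 0, "az": 0},
  ],
)

```text
time_s: 17.8
tcp_pos: [0.582, -0.0792, 0.1667]
ee_rot: [[0.004, -0.997, 0.08], [0.001, 0.08, 0.997], [-1.0, -0.004, 0.001]]
wrist_force: [8.1, -1.5, -11.5]
gripper_width: 0.14
```

```bash
python3 st.py
```

```text
t 17.8 tcp [ 0.582  -0.0792  0.1667] yaw z 85.41 down [ 0.004  0.001 -1.   ] J [  8.   21.9 -11.2  -0.  -56.7 -12.6] F [  8.1  -1.5 -11.5] M [-0.64 -2.47  0.01] w 0.14
```

Emit:
play_rows(
  commands=[
    {"fingers": 1, "tx": -0.0015, "ty": 0, "tz": 0, "ax": 0.036, "ay": 0, "az": 0},
    {"fingers": 1, "tx": -0.0015, "ty": 0, "tz": 0, "ax": 0.072, "ay": 0, "az": 0},
    {"fingers": 1, "tx": -0.0015, "ty": 0, "tz": 0, "ax": 0.108, "ay": 0, "az": 0},
    {"fingers": 1, "tx": -0.0015, "ty": 0, "tz": 0, "ax": 0.144, "ay": 0, "az": 0},
    {"fingers": 1, "tx": -0.0015, "ty": 0, "tz": 0, "ax": 0.169, "ay": 0, "az": 0},
  ],
)

```text
time_s: 18.22
tcp_pos: [0.582, -0.0792, 0.1673]
ee_rot: [[0.003, -0.816, 0.578], [0.001, 0.578, 0.816], [-1.0, -0.002, 0.002]]
wrist_force: [9.7, -2.4, -11.5]
gripper_width: 0.136
```

Emit:
play_rows(
  commands=[
    {"fingers": 1, "tx": 0, "ty": 0, "tz": 0, "ax": 0.036, "ay": 0, "az": 0},
    {"fingers": 1, "tx": 0, "ty": 0, "tz": 0, "ax": 0.072, "ay": 0, "az": 0},
    {"fingers": 1, "tx": 0, "ty": 0, "tz": 0, "ax": 0.108, "ay": 0, "az": 0},
    {"fingers": 1, "tx": 0, "ty": 0, "tz": 0, "ax": 0.144, "ay": 0, "az": 0},
    {"fingers": 1, "tx": 0, "ty": 0, "tz": 0, "ax": 0.169, "ay": 0, "az": 0},
  ],
)

```text
time_s: 18.63
tcp_pos: [0.582, -0.0792, 0.1673]
ee_rot: [[0.003, -0.411, 0.912], [0.001, 0.912, 0.411], [-1.0, -0.001, 0.003]]
wrist_force: [9.3, -2.1, -11.4]
gripper_width: 0.134
```

Emit:
play_rows(
  commands=[
    {"fingers": 1, "tx": 0, "ty": 0, "tz": 0, "ax": 0.036, "ay": 0, "az": 0},
    {"fingers": 1, "tx": 0, "ty": 0, "tz": 0, "ax": 0.072, "ay": 0, "az": 0},
    {"fingers": 1, "tx": 0, "ty": 0, "tz": 0, "ax": 0.108, "ay": 0, "az": 0},
    {"fingers": 1, "tx": 0, "ty": 0, "tz": 0, "ax": 0.144, "ay": 0, "az": 0},
    {"fingers": 1, "tx": 0, "ty": 0, "tz": 0, "ax": 0.169, "ay": 0, "az": 0},
  ],
)

```text
time_s: 19.05
tcp_pos: [0.582, -0.0792, 0.1673]
ee_rot: [[0.003, 0.107, 0.994], [0.001, 0.994, -0.107], [-1.0, 0.001, 0.003]]
wrist_force: [8.9, -2.8, -11.6]
gripper_width: 0.138
```

```bash
python3 st.py
```

```text
t 19.05 tcp [ 0.582  -0.0792  0.1673] yaw z -6.15 down [ 0.003  0.001 -1.   ] J [   8.    21.9  -11.1   -0.   -56.8 -104.2] F [  8.9  -2.8 -11.6] M [-0.72 -2.61  0.  ] w 0.138
```

Emit:
play_rows(
  commands=[
    {"fingers": 1, "tx": 0.005, "ty": 0, "tz": -0.0025, "ax": 0, "ay": 0, "az": 0},
    {"fingers": 1, "tx": 0.01, "ty": 0, "tz": -0.0025, "ax": 0, "ay": 0, "az": 0},
    {"fingers": 1, "tx": 0.015, "ty": 0, "tz": -0.0025, "ax": 0, "ay": 0, "az": 0},
    {"fingers": 1, "tx": 0.02, "ty": 0, "tz": -0.0025, "ax": 0, "ay": 0, "az": 0},
    {"fingers": 1, "tx": 0.0217, "ty": 0, "tz": -0.0025, "ax": 0, "ay": 0, "az": 0},
  ],
)

```text
time_s: 19.47
tcp_pos: [0.5818, -0.0792, 0.152]
ee_rot: [[0.007, 0.101, 0.995], [0.0, 0.995, -0.101], [-1.0, 0.001, 0.007]]
wrist_force: [10.0, -3.4, -8.0]
gripper_width: 0.14
```

Emit:
play_rows(
  commands=[
    {"fingers": 1, "tx": 0, "ty": 0, "tz": 0, "ax": 0, "ay": 0, "az": 0},
    {"fingers": 1, "tx": 0, "ty": 0, "tz": 0, "ax": 0, "ay": 0, "az": 0},
    {"fingers": 1, "tx": 0, "ty": 0, "tz": 0, "ax": 0, "ay": 0, "az": 0},
  ],
)

```text
time_s: 19.72
tcp_pos: [0.5819, -0.0792, 0.1526]
ee_rot: [[0.008, 0.101, 0.995], [0.0, 0.995, -0.101], [-1.0, 0.001, 0.008]]
wrist_force: [9.8, -2.8, -7.8]
gripper_width: 0.134
```

```bash
python3 st.py
```

```text
t 19.7167 tcp [ 0.5819 -0.0792  0.1526] yaw z -5.82 down [ 0.008  0.    -1.   ] J [ 8.100e+00  2.260e+01 -1.240e+01  1.000e-01 -5.450e+01 -1.039e+02] F [ 9.8 -2.8 -7.8] M [-0.78 -2.86 -0.02] w 0.134
```

Emit:
play_rows(
  commands=[
    {"fingers": -0.3, "tx": 0, "ty": 0, "tz": 0, "ax": 0, "ay": 0, "az": 0},
    {"fingers": -0.3, "tx": 0, "ty": 0, "tz": 0, "ax": 0, "ay": 0, "az": 0},
    {"fingers": -0.3, "tx": 0, "ty": 0, "tz": 0, "ax": 0, "ay": 0, "az": 0},
    {"fingers": -0.3, "tx": 0, "ty": 0, "tz": 0, "ax": 0, "ay": 0, "az": 0},
    {"fingers": -0.3, "tx": 0, "ty": 0, "tz": 0, "ax": 0, "ay": 0, "az": 0},
  ],
)

```text
time_s: 20.13
tcp_pos: [0.5779, -0.0791, 0.153]
ee_rot: [[-0.001, 0.102, 0.995], [0.0, 0.995, -0.102], [-1.0, -0.0, -0.001]]
wrist_force: [0.1, -0.4, -0.3]
gripper_width: 0.432
```

Emit:
play_rows(
  commands=[
    {"fingers": -0.3, "tx": -0.04, "ty": 0, "tz": 0, "ax": 0, "ay": 0, "az": 0},
    {"fingers": -0.3, "tx": -0.09, "ty": 0, "tz": 0, "ax": 0, "ay": 0, "az": 0},
    {"fingers": -0.3, "tx": -0.14, "ty": 0, "tz": 0, "ax": 0, "ay": 0, "az": 0},
    {"fingers": -0.3, "tx": -0.16, "ty": 0, "tz": 0, "ax": 0, "ay": 0, "az": 0},
    {"fingers": -0.3, "tx": -0.16, "ty": 0, "tz": 0, "ax": 0, "ay": 0, "az": 0},
  ],
)

```text
time_s: 20.55
tcp_pos: [0.5802, -0.0792, 0.2786]
ee_rot: [[0.01, 0.101, 0.995], [-0.0, 0.995, -0.101], [-1.0, 0.001, 0.01]]
wrist_force: [0.6, 0.3, 0.3]
gripper_width: 0.642
```

Emit:
play_rows(
  commands=[
    {"fingers": -0.3, "tx": 0, "ty": -0.05, "tz": 0, "ax": 0, "ay": 0, "az": 0},
    {"fingers": -0.3, "tx": 0, "ty": -0.1, "tz": 0, "ax": 0, "ay": 0, "az": 0},
    {"fingers": -0.3, "tx": 0, "ty": -0.15, "tz": 0, "ax": 0, "ay": 0, "az": 0},
    {"fingers": -0.3, "tx": 0, "ty": -0.2, "tz": 0, "ax": 0, "ay": 0, "az": 0},
    {"fingers": -0.3, "tx": 0, "ty": -0.2, "tz": 0, "ax": 0, "ay": 0, "az": 0},
  ],
)

```text
time_s: 20.97
tcp_pos: [0.5613, -0.2332, 0.2716]
ee_rot: [[-0.003, 0.107, 0.994], [-0.0, 0.994, -0.107], [-1.0, -0.001, -0.003]]
wrist_force: [-0.1, 0.8, 0.4]
gripper_width: 0.647
```

```bash
python3 st.py; python3 j.py; python3 - <<'E'
import cv2,numpy as np
P=lambda n:cv2.imread('pics/'+n+'.png')
a=P('scene')[150:320,250:430];b=P('e_scene')[150:320,250:430];c=P('e_side')[110:280,220:400];d=P('side')[110:280,220:400]
cv2.imwrite('pics/c2.png',cv2.resize(np.vstack([np.hstack([a,b]),np.hstack([d,c])]),(635,600),interpolation=cv2.INTER_CUBIC))
E
```

```text
t 20.9667 tcp [ 0.5613 -0.2332  0.2716] yaw z -6.16 down [-0.003 -0.    -1.   ] J [ -7.3  19.4   0.8   0.  -71.5 -88.9] F [-0.1  0.8  0.4] M [ 0.04 -0.1  -0.02] w 0.647
scene jug_mid [364. 215.] 0.101 88.7
scene jug_mid [293. 241.] 0.085 -140.3
scene bowl_a_mid [295. 240.] 0.088 -161.4
scene bowl_a_mid [340. 182.] 0.263 121.4
scene wing [334. 266.] 0.157 -59.0
side jug_mid [278. 216.] 0.106 93.3
side bowl_a_mid [284. 321.] 0.335 124.1
side bowl_a_mid [349. 349.] 0.398 142.5
side bowl_a_mid [348. 196.] 0.106 -138.3
side wing [317. 135.] 0.135 -62.1
```

View pics/c2.png

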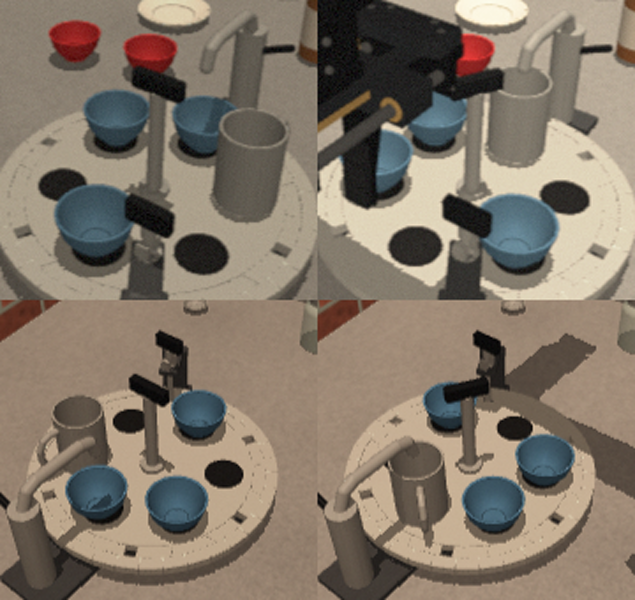

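```bash
python3 - <<'E'
import cv2,numpy as np
P=lambda n:cv2.imread('pics/'+n+'.png').max(2)
for nm,(y0,y1,x0,x1) in dict(scene=(255,290,315,355),side=(125,150,305,328)).items():
  A=P(nm)[y0:y1,x0:x1];B=P('e_'+nm)
  m=cv2.matchTemplate(B[y0-15:y1+15,x0-15:x1+15],A[3:-3,3:-3],cv2.TM_CCOEFF_NORMED);_,v,_,l=cv2.minMaxLoc(m);print(nm,v,'shift',l[0]-18,l[1]-18)
E
python3 - <<'E'
import sys;sys.path.insert(0,'.')
from h import *
for n in('scene','side'):
  c=viewer.capture(n);print(n,pix(c,[.58,-.0794,.161])-pix(c,[.58,-.0794,.148]))
E
```

```text
scene 0.7351396679878235 shift 1 0
side 0.9831997752189636 shift 0 0
scene [ 0.23911747 -6.42207603]
side [-0.0701273  -4.08050023]
```

```bash
python3 -c "
from station import job; print(job.finish_job())"
```

```text
the job is handed in; nothing more can be done
None
```

The job is handed in at about 21 s of the 61 s allowed; the hand-in gives no verdict, so these are my own checks.

I drew the pin about 17 mm and turned the knob +90° to park it. Then I turned the turntable about +60° by its crossbar, turned the knob back, lowered the pin and let go. The arm was clear of everything at the end.

**Turntable:** I measured a turn of 59.8° (1.044 rad) before dropping the pin.

**Pin:** The wing is back at its start pixel in both cameras (shift 0 to 1 px), where a parked pin would show 4 to 6 px. That puts the pin home to within about 2 mm. The match was strong in the side view (0.98) but weaker in the scene view (0.74).

**Jug:** It sits 101 to 106 mm from the axis, at 89° to 93°, where the spout is at 90°. That is within about 10 mm of the spout.

**Bowls:** All three stand upright on the turntable in the last pictures. I checked them by eye and did not measure their tilt.

**Doubtful reading:** On the 14 mm crossbar the gripper first closed to 16.6 mm. I regripped 7 mm higher and it still read 15.8 mm, but it held firmly through the turn. I did not find out why.

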